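Clear the ratchet vice

TASK

Clear the saw off-cut out of the ratchet vice: lift the vice's sprung pawl off its toothed wheel and hold it up until the moving jaw has run fully back, then let it drop into the teeth again. Take the off-cut out and put it down through the sprung flap in the top of the scrap bin, letting go only when it has pushed the flap well open and is inside, so that the flap swings shut behind it. Leave the tumbler, screwdriver, bit case and round tin where they are.

Things in the scene. Friction and masses are not known exactly. Their poses are not given: they have to be found in the camera images.
- vise: Grey bench vice, fixed, base 172 x 92 x 10 mm; origin: centre of its underside on the worktop; z up, x along the jaw travel, from the fixed jaw to the ratchet. Fixed jaw at x -74 to -56 mm; the moving jaw's face starts at x = -26 and ends near -7 mm. Jaws 76 mm wide in y, tops at z = 54 mm, bed between them at z = 22 mm. A return spring pulls the jaw open; only the pawl keeps it shut.
- wheel_center (a point): Centre of the toothed ratchet wheel, radius 31 mm, 8 mm thick, on a cross shaft (along the vice's y) 50 mm above the worktop; it drives the jaw by rack and pinion. The shaft's other end, 51 to 88 mm from here in the vice's +y, has a crank with black handle, 50 mm long: it points to the vice's +x at the start and swings up to 100 mm above the worktop as the jaw opens.
- jaw (a joint): How far the moving jaw has run back from the clamped position, in m: about 0.0005 at the start, stop at 0.0216 (fully back). With the pawl held off the wheel it runs back by itself in about 1 s; if the pawl drops early it catches the next tooth, 5.5 mm of jaw travel on.
- pawl (a joint): Angle of the pawl in rad: 0 = nose down in the teeth, positive = lifted, stop at 0.6. Above about 0.15 it is clear of the wheel. Its spring pushes it back down when let go.
- pawl_knob (a point): Point on the axis of the pawl's upright black knob, 8 mm below its top; moves with the pawl. Knob 16 mm across, 20 mm high, on a thin stem; with the pawl down its top is 116 mm above the worktop, clear above all else within 20 mm of it. Lifting it takes about 6 N.
- pawl_hinge (a point): Point on the pawl's fixed hinge axis, along the vice's y. While the pawl is down the knob point lies 32 mm from it in the vice's +x and 14 mm above it, so a lift of 0.3 rad carries the knob 9 mm up and 6 mm in the vice's -x. Fingers closed on the knob along the vice's y let it turn between them.
- offcut: Off-cut of aluminium slotted profile, 30 x 30 x 70 mm, 60 to 105 g, upright on the vice's bed, its lower 32 mm between the jaws, its top 92 mm above the worktop, up to 18 mm off the middle of the jaws; origin at the centre of its lower end, z along its length, sides square to the vice. The closed jaws squeeze it with about 10 N.
- offcut_mid (a point): Centre of the off-cut, 35 mm above its lower end.
- bin: Dark sheet-steel scrap bin, fixed, 126 x 164 mm over its rim, 165 mm high; origin at the centre of its underside, z up. Its flat top has a mouth 76 (x) x 126 (y) mm in the middle, closed by the flap. Empty; floor at z = 5 mm. It may stand turned any way round.
- bin_mouth (a point): Centre of the bin's mouth, at the level of the bin's top, 165 mm above the worktop.
- flap (a joint): Angle of the bright steel flap that fills the bin's mouth, in rad: 0 = shut (level), positive = swung down into the bin, stop at 1.45. It hinges along the mouth's long side at the bin's +x, 38 mm from the mouth's centre; its free edge is at -x. A weak spring shuts it: a push of about 1 N opens it.
- tumbler: Glass tumbler, 66 mm across, 85 mm tall, standing between vice and bin; origin at the centre of its underside.
- screwdriver: Screwdriver with red handle, 219 mm long, 28 mm thick, lying along its y; origin at its centre, on the worktop.
- bit_case: Flat red and black drill-bit case, 68 x 110 x 23 mm; origin at the centre of its underside.
- parts_tin: Flat round tin with blue lid, 65 mm across, 26 mm high; origin at the centre of its underside.

How it is judged (in metres and radians):
On the way, in this order (a step that is already met when the one before it is completed fails the run):
1. the pawl has been held off the wheel and the jaw has run fully back (value of joint jaw above 0.02 m), for 0.1 s.
2. the off-cut, still held, has pushed the flap open and is inside the mouth (value of joint flap above 0.6 rad and z of offcut_mid in the frame of bin below 0.16 m and contact force between the fingers and offcut above 0.5 N), for 0.05 s.
At the end, for the whole second after the job is handed in: The jaw is fully back (over 19.5 mm), the pawl is down in the teeth (under 0.08 rad), the off-cut lies still inside the bin (its centre within the walls and below 100 mm) and the flap is shut (under 0.08 rad) (value of joint jaw above 0.0195 m and value of joint each of pawl, flap below 0.08 rad and z of offcut_mid in the frame of bin between 0 and 0.1 m and x of offcut_mid in the frame of bin between -0.07 and 0.07 m and y of offcut_mid in the frame of bin between -0.086 and 0.086 m and linear speed of offcut below 0.03 m/s); the robot touches nothing.
It fails at once if the off-cut is dragged up out of the vice while the jaw is still closed on it (z of offcut in the frame of vise above 0.03 m and value of joint jaw below 0.01 m).
It fails at once if the tumbler is shifted by more than 20 mm (distance of tumbler from where it was at the start of the episode above 0.02 m).
It fails at once if the screwdriver is shifted by more than 20 mm (distance of screwdriver from where it was at the start of the episode above 0.02 m).
It fails at once if the bit case is shifted by more than 20 mm (distance of bit_case from where it was at the start of the episode above 0.02 m).
It fails at once if the round tin is shifted by more than 20 mm (distance of parts_tin from where it was at the start of the episode above 0.02 m).
It also fails if it takes over 53 s, if anything falls off the work surface, if the arm or the gripper's body presses on something with over 40 N, if the wrist force passes 120 N, or if a joint passes its speed limit or range.

ROBOT

A 6-joint arm with a two-finger parallel gripper is mounted at the origin on a cart in front of the work surface, level with it; the furniture and walls round the work are solid. World frame = base frame: x ahead of the robot, y to its left, z up, the work surface at z = 0. Lengths are in mm, angles in rad, forces in N, time in s.
With the tool pointing down it reaches from about 350 to 875 mm from the base axis. Payload 4.2 kg.
Tool frame: the origin (TCP) lies at the very end of the fingers, on their centre line; the grasp point (between the pads) lies 19 mm behind it; z points along the fingers, y is the line along which they close (so a half turn about z gives the same grasp; the last joint's range is limited). The gripper opens to 85 mm and grips with 20 to 120 N. Pads are 22 mm wide; open, the fingers measure 114 mm over their backs; the gripper's body (76 mm by 85 mm) begins 54 mm behind the grasp point. The pads swing forward as they close: fully open they stand 13 mm farther back than shut.
Start: joints at [1.385, 0.385, 0.008, 0, -1.194, -0.259], TCP at [268.89, 564.179, 231.312] pointing down, gripper open.
Joint ranges: [-3.14, 3.14], [-1.21, 2.06], [-1.07, 1.41], [-3.16, 2.05], [-2.99, -0.16], [-3.1, 3.1]. Speed limits (rad/s): [2.79, 2.79, 3.14, 3.14, 3.14, 3.14].

INTERFACE

Orientations are given as a unit quaternion [x, y, z, w].
In Python, from bench import arm, optics gives the robot as it stands. The module is installed in compiled form; this text tells all that it offers.
- The arm moves only by the tool step_arm, never from a script. Its argument "motion" is a list of rows, each an object with "dr": the turn, a rotation vector about the tool's x, y, z in units of 8 degrees (1.0 is 8 degrees), a list of three; "slide": the shift along the tool's x, y, z in mm, a list of three; "jaw": the finger opening in mm, from 0 to 85.4. A call has exactly 8 rows; each row is the pose to reach, as a shift and turn from the pose commanded when the call began, along the tool's axes at that moment; what a row does not reach only later rows make up. A row lasts 1/8 s, in which the tool goes at most 62.5 mm and 10.7 degrees, less where a joint would pass 70% of its speed; a pose out of reach is approached as far as the arm can. A call with a gripper value outside its range is refused whole. The fingers move at their own pace and stop on an object; the grip force is fixed at half the most. Time passes only in rows, so rows that repeat a pose let the fingers close, or fill a call up. It gives the time, the measured TCP pose, the force, the opening and the grip force at its end, in the units of the state.
- arm.read_state(): the state, without advancing time (a new reading comes with each control period).
- optics.get_image(name): name is "scene" or "top" or "wrist"; returns the picture (420x560x3 uint8, blue, green, red); there is no depth.
- optics.camera_info(name): a dict with "camera_matrix" (3x3 intrinsics, pixels), "k1" (the pictures are not rectified: a ray, as slopes to the right and down, at radius r is drawn at 1 + k1 r^2 times it, then the intrinsics apply), "view" (4x4, takes a point from world to camera coordinates); the wrist camera has in their place "T_tool_cam" (4x4, takes a point from camera to tool coordinates, whose origin is the TCP and whose axes are the flange's). Camera axes: x right, y up, looking along -z (the intrinsics and any distortion apply to the point x, -y, -z); pixel columns grow to the right and rows downward; lengths in mm; the calibration is good to about 2 mm. A picture is of the moment at which its call begins: read the wrist's pose just before it. camera_info takes no time and is no camera call.
- arm.job_done(): hands the job in; it is judged then, once.
The state is a dict: "clock": time; "joints": joint angles; "joint_vel": joint speeds; "joint_efforts": joint torques, N m; "position": TCP position; "ee_rot": TCP orientation; "contact_force": force on the tool from outside, world axes, zero at the start; "wrist_torque": the same for the moment, N m; "gripper_width": finger opening in mm; "grasp_force": force on a finger pad.
Only numpy, scipy, OpenCV 4.12 (cv2) and the standard library are available. Lean on these libraries where they do the work, as an engineer would, in place of code of your own. Each camera call takes 0.05 s, during which the arm holds its last target. There are 200 camera calls.

## Working session

There is one attempt and no reset: what is moved stays moved. The work goes in short steps, Python scripts to look and compute and a tool call to move; the robot and the scene stay as the last step left them, time stands still between calls to the robot, and variables do not carry over. Pictures are saved under pics/ and viewed, at most 10 in all, crops included, and the job is handed in when it is done.

Besides the shell and the picture viewer there is one more tool, called after ">>>" by a JSON object that holds its "op" and its "data". step_arm: Moves the arm, as the interface text tells. Its arguments: {"type":"object","properties":{"motion":{"type":"array","items":{"type":"object","properties":{"dr":{"type":"array","items":{"type":"number"}},"slide":{"type":"array","items":{"type":"number"}},"jaw":{"type":"number"}}}}},"required":["motion"]}

```bash
mkdir -p pics
python3 - <<'E'
from bench import arm, optics
import cv2
s=arm.read_state();print(s)
for n in("scene","top","wrist"):
    cv2.imwrite(f"pics/{n}0.png",optics.get_image(n));print(n,optics.camera_info(n))
E
```

```text
{'clock': 0.0, 'joints': array([ 1.38461132e+00,  3.85554344e-01,  6.66573051e-03, -5.11304337e-04,
       -1.19401133e+00, -2.58591974e-01]), 'joint_vel': array([ 0.00066502,  0.00040768,  0.00031284, -0.00067354, -0.00023377,
        0.00050323]), 'joint_efforts': array([-6.90400229e-04, -3.92287910e+01,  1.88408464e+01,  4.18634221e+00,
       -4.63429664e-03,  9.51641965e-07]), 'position': array([268.64550585, 563.68400894, 230.23671347]), 'ee_rot': array([ 9.75352053e-01, -2.20651784e-01, -1.99393170e-04,  1.05972034e-03]), 'contact_force': array([-0.36342124, -0.8596956 , -0.15639543]), 'wrist_torque': array([ 0.05965019,  0.04538547, -0.01650097]), 'grasp_force': 0.0, 'gripper_width': 85.22923801653548}
scene {'camera_matrix': array([[403.40926633,   0.        , 283.78401825],
       [  0.        , 403.40926633, 216.56995447],
       [  0.        ,   0.        ,   1.        ]]), 'k1': -0.015339058470779557, 'view': array([[ 8.53270903e-01, -5.21286255e-01, -1.37624721e-02,
        -3.10043818e+02],
       [ 3.27435092e-01,  5.15050659e-01,  7.92154706e-01,
        -3.86199629e
[... 595 characters left out ...]
69e-02,  9.72759331e-01,
        -1.12386436e+03],
       [ 0.00000000e+00,  0.00000000e+00,  0.00000000e+00,
         1.00000000e+00]])}
wrist {'camera_matrix': array([[365.17563   ,   0.        , 278.05511938],
       [  0.        , 365.17563   , 212.61414435],
       [  0.        ,   0.        ,   1.        ]]), 'k1': -0.05325475966887476, 'T_tool_cam': array([[ 1.07024930e-04,  9.50249371e-01,  3.11490162e-01,
         8.05057225e+01],
       [ 9.99999972e-01, -1.67637820e-04,  1.67815270e-04,
         2.64048791e-01],
       [ 2.11683887e-04,  3.11490135e-01, -9.50249363e-01,
        -1.41953345e+02],
       [ 0.00000000e+00,  0.00000000e+00,  0.00000000e+00,
         1.00000000e+00]])}
```

View pics/top0.png

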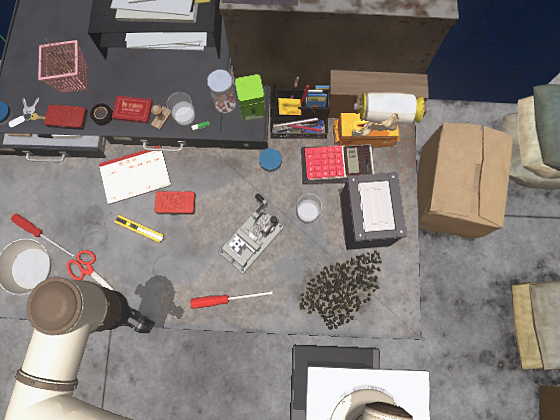

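View pics/scene0.png

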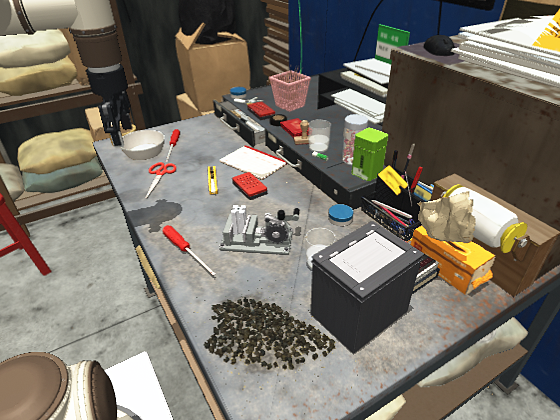

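```bash
cat > h.py <<'E'
from bench import arm, optics
import cv2, numpy as np
from scipy.spatial.transform import Rotation as R
def cam(n, st=None):
    i=optics.camera_info(n)
    if n=="wrist":
        T=np.eye(4);T[:3,:3]=R.from_quat(st["ee_rot"]).as_matrix();T[:3,3]=st["position"]
        C=T@i["T_tool_cam"]
    else: C=np.linalg.inv(i["view"])
    return i["camera_matrix"],i["k1"],C
def ray(c,p):
    K,k,C=c
    q=cv2.undistortPoints(np.array([[p]],float),K,np.array([k,0,0,0]))[0,0]
    d=C[:3,:3]@np.array([q[0],-q[1],-1]);return C[:3,3],d/np.linalg.norm(d)
def onz(c,p,z):
    o,d=ray(c,p);return o+d*(z-o[2])/d[2]
def tri(*cp):
    A=0;b=0
    for c,p in cp:
        o,d=ray(c,p);M=np.eye(3)-np.outer(d,d);A=A+M;b=b+M@o
    x=np.linalg.solve(A,b)
    return x,[float(np.linalg.norm((np.eye(3)-np.outer(d,d))@(x-o))) for o,d in (ray(*q) for q in cp)]
def proj(c,X):
    K,k,C=c
    v=np.linalg.inv(C)@np.append(X,1);a=np.array([v[0],-v[1]])/-v[2]
    return (K@np.append(a*(1+k*(a@a)),1))[:2]
E
python3 - <<'E'
from h import *
t=cv2.imread("pics/top0.png");s=cv2.imread("pics/scene0.png")
a=cv2.resize(t[185:280,205:325],None,fx=5,fy=5,interpolation=cv2.INTER_CUBIC)
b=cv2.resize(s[195:260,210:320],None,fx=7,fy=7,interpolation=cv2.INTER_CUBIC)
cv2.imwrite("pics/tc.png",a);cv2.imwrite("pics/sc.png",b)
c=cam("top");d=cam("scene")
print(onz(c,(252,235),40),onz(c,(372,210),165),[onz(c,p,165) for p in((343,184),(390,173),(404,235),(352,250))])
E
```

```text
[485.17154985 323.8000915   40.        ] [536.85058839  26.01150892 165.        ] [array([599.91585466,  97.61120765, 165.        ]), array([633.99963104, -19.43535724, 165.        ]), array([478.15185385, -51.36183118, 165.        ]), array([436.21128548,  74.08126724, 165.        ])]
```

View pics/tc.png

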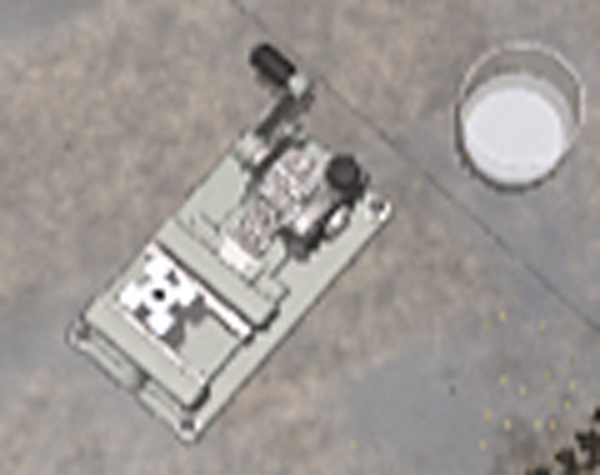

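View pics/sc.png

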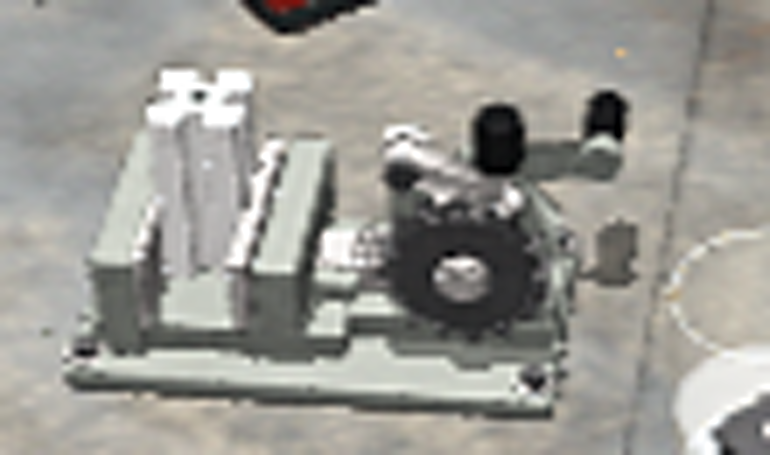

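```bash
cat > m.py <<'E'
from h import *
c=cam("top");d=cam("scene")
T=lambda x,y:(205+x/5-.4,185+y/5-.4)
S=lambda x,y:(210+x/7-.43,195+y/7-.43)
A,B,D=[onz(c,T(*p),10) for p in((68,335),(193,441),(394,206))]
x=(D-B)/np.linalg.norm(D-B);print(A,B,D,np.linalg.norm(A-B),np.linalg.norm(D-B))
yw=np.degrees(np.arctan2(x[1],x[0]));
e=A-B;print("yaw",yw,np.degrees(np.arctan2(-e[0],e[1])),"origin",(A+D)/2)
print("scene corners",[onz(d,S(*p),10) for p in((68,376),(552,405))])
print("offcut",onz(c,T(158,295),92),tri((c,T(158,295)),(d,S(200,97))))
print("knob",onz(c,T(343,170),116),tri((c,T(343,170)),(d,S(498,115))))
E
python3 m.py
python3 - <<'E'
from h import *
t=cv2.imread("pics/top0.png");s=cv2.imread("pics/scene0.png")
a=cv2.resize(t[165:255,335:410],None,fx=5,fy=5,interpolation=cv2.INTER_CUBIC)
b=cv2.resize(s[215:350,300:420],None,fx=3.3334,fy=3.3334,interpolation=cv2.INTER_CUBIC)
w=cv2.imread("pics/wrist0.png")
cv2.imwrite("pics/bc.png",np.hstack([a,b[:450]]))
E
```

```text
[440.35060446 415.85310794  10.        ] [385.71803004 343.69348062  10.        ] [520.55910632 240.57181282  10.        ] 90.50817644036364 169.75333346392858
yaw -37.40747569962465 -37.12962636509874 origin [480.45485539 328.21246038  10.        ]
scene corners [array([387.01573924, 338.89637656,  10.        ]), array([521.16022859, 236.74664267,  10.        ])]
offcut [451.27065194 359.19640626  92.        ] (array([453.22951008, 358.76061838,  91.05760564]), [1.8669519306600657, 1.8669519306600943])
knob [515.70325592 267.01946123 116.        ] (array([517.58675371, 266.34240898, 115.77275745]), [1.9164255881172096, 1.9164255881171803])
```

View pics/bc.png

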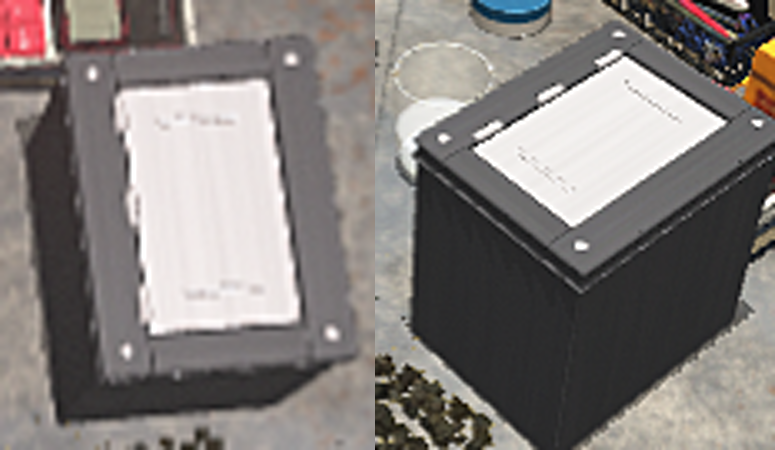

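```bash
cat >> h.py <<'E'
def go(target,yaw,frm=None):
    """slide/dr to bring measured tool to target (mm), tool-down with tool x at yaw deg"""
    s=arm.read_state();M=R.from_quat(s["ee_rot"]);p=s["position"]
    if frm is not None:p=np.array(frm)
    a=np.radians(yaw)
    W=R.from_matrix(np.array([[np.cos(a),np.sin(a),0],[np.sin(a),-np.cos(a),0],[0,0,-1]]).T.T)
    print("slide",np.round(M.inv().apply(np.array(target)-p),1),"dr",np.round(np.degrees((M.inv()*W).as_rotvec())/8,3))
def st():
    s=arm.read_state();print(s["clock"],s["position"].round(1),"F",s["contact_force"].round(1),"w",round(s["gripper_width"],1),"g",round(s["grasp_force"],1))
    return s
E
python3 - <<'E'
from h import *
c=cam("top");d=cam("scene")
go((490,305,230),-37.3)
B=lambda x,y:(335+x/5-.4,165+y/5-.4)
S=lambda x,y:(300+(x-375)/3.3334-.35,215+y/3.3334-.35)
for off in (165,):
  P=[onz(c,B(*p),off) for p in((92,73),(292,59),(332,333),(126,351))]
  Q=[onz(d,S(*p),off) for p in((619,35),(756,123),(581,246),(443,138))]
  for L in(P,Q):
    L=np.array(L);x=L[0]+L[3]-L[1]-L[2];print(L.mean(0).round(1),np.degrees(np.arctan2(x[1],x[0])),[np.linalg.norm(L[i]-L[i-1]).round(1) for i in range(4)])
# tumbler rim
print("tumbler",onz(c,(205+522/5,185+115/5),85))
E
```

```text
slide [311.1 138.4   0.8] dr [ 0.012 -0.002  1.476]
[550.   14.4 165. ] 97.18472848456858 [np.float64(140.6), np.float64(100.4), np.float64(139.3), np.float64(100.7)]
[552.1  13.8 165. ] 96.97472258401866 [np.float64(140.5), np.float64(99.0), np.float64(140.0), np.float64(100.6)]
tumbler [555.45162863 174.35396622  85.        ]
```

>>> {"op": "step_arm", "data": {"motion": [{"slide":[50,22,0],"dr":[0,0,0.2],"jaw":85},{"slide":[105,46,0],"dr":[0,0,0.5],"jaw":80},{"slide":[160,71,0],"dr":[0,0,0.8],"jaw":60},{"slide":[215,95,0],"dr":[0,0,1.1],"jaw":45},{"slide":[270,120,0],"dr":[0,0,1.4],"jaw":40},{"slide":[311,138,0],"dr":[0,0,1.48],"jaw":40},{"slide":[311,138,0],"dr":[0,0,1.48],"jaw":40},{"slide":[311,138,0],"dr":[0,0,1.48],"jaw":40}]}}

```text
clock: 1.15
position: [490.1, 305.7, 231.0]
ee_rot: [0.947, -0.32, -0.0, 0.0]
contact_force: [-0.8, -0.4, 0.1]
gripper_width: 40.4
grasp_force: 0.0
```

Run:
```python
from h import *
s=st();print(s["ee_rot"]);im=optics.get_image("wrist");cv2.imwrite("pics/w1.png",im);np.save("w1.npy",np.r_[s["position"],s["ee_rot"]])
```

```text
1.15 [490.1 305.7 231. ] F [-0.8 -0.4  0.1] w 40.4 g 0.0
[ 9.47355093e-01 -3.20184724e-01 -2.17817839e-04  1.53194679e-04]
```

View pics/w1.png

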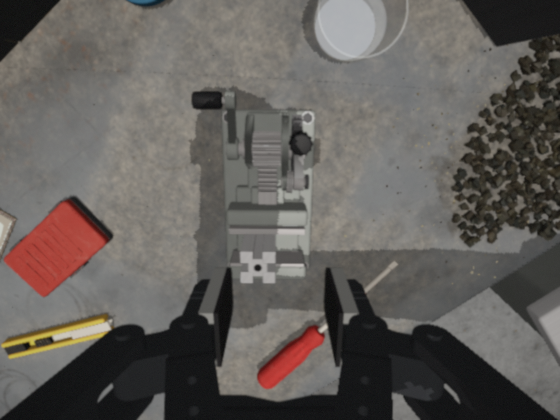

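The wrist view shows the vice square to the image: knob top near (301,143), off-cut top near (258,267), crank at (210,100).

Run:
```python
from h import *
v=np.load("w1.npy");s={"position":v[:3],"ee_rot":v[3:]}
w=cam("wrist",s);c=cam("top");d=cam("scene")
im=cv2.imread("pics/w1.png");g=cv2.cvtColor(im,cv2.COLOR_BGR2GRAY)
m=(g[125:165,285:320]<45).astype(np.uint8)
n,l,stt,ce=cv2.connectedComponentsWithStats(m);
for i in range(1,n):
  if stt[i,4]>40:print("dark",stt[i],ce[i]+[285,125])
m=(g[245:290,230:285]>170).astype(np.uint8)
n,l,stt,ce=cv2.connectedComponentsWithStats(m)
for i in range(1,n):
  if stt[i,4]>40:print("bright",stt[i],ce[i]+[230,245])
T=lambda x,y:(205+x/5-.4,185+y/5-.4)
S=lambda x,y:(210+x/7-.43,195+y/7-.43)
print("knob",onz(w,(301,143),116),tri((w,(301,143)),(c,T(343,170)),(d,S(498,115))))
print("off",onz(w,(258,267),92),tri((w,(258,267)),(c,T(158,295)),(d,S(200,97))))
cv2.imwrite("pics/w1c.png",cv2.resize(im[85:290,185:325],None,fx=2.9,fy=2.9,interpolation=cv2.INTER_CUBIC))
```

```text
dark [  4   5  17  25 174] [295.46551724 141.83908046]
bright [14  8  9 19 59] [248.96610169 261.01694915]
knob [517.99612351 264.12081829 116.        ] (array([517.56241246, 265.37162657, 116.26140962]), [1.3395208136107515, 2.4954308620871606, 1.508979964592161])
off [452.34689919 355.857373    92.        ] (array([452.64581668, 357.35530029,  91.9737732 ]), [1.4749421669381044, 2.2974864917521343, 1.8894277863240585])
```

View pics/w1c.png

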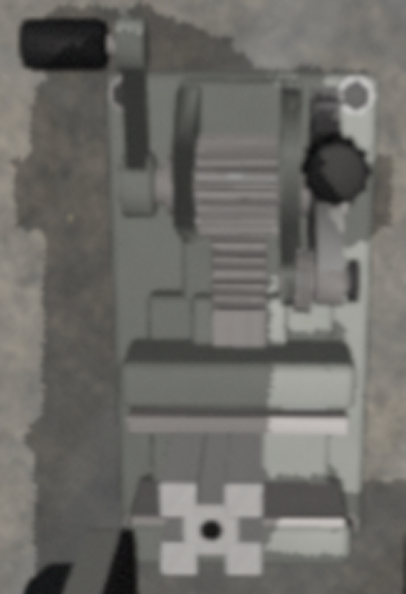

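Run:
```python
from h import *
go((517.5,265.2,140),-37.3);go((517.5,265.2,99),-37.3)
```

```text
slide [46.9 15.8 91.1] dr [0.003 0.002 0.002]
slide [ 46.9  15.8 132.1] dr [0.003 0.002 0.002]
```

>>> {"op": "step_arm", "data": {"motion": [{"slide":[23,8,0],"jaw":34,"dr":[0,0,0]},{"slide":[47,15.8,30],"jaw":34,"dr":[0,0,0]},{"slide":[47,15.8,70],"jaw":34,"dr":[0,0,0]},{"slide":[47,15.8,90],"jaw":34,"dr":[0,0,0]},{"slide":[47,15.8,100],"jaw":34,"dr":[0,0,0]},{"slide":[47,15.8,100],"jaw":34,"dr":[0,0,0]},{"slide":[47,15.8,100],"jaw":34,"dr":[0,0,0]},{"slide":[47,15.8,100],"jaw":34,"dr":[0,0,0]}]}}

```text
clock: 2.2
position: [518.4, 265.2, 132.4]
ee_rot: [0.947, -0.32, 0.001, -0.001]
contact_force: [-0.1, 0.3, -0.2]
gripper_width: 33.9
grasp_force: 0.0
```

Run:
```python
from h import *
s=st();im=optics.get_image("wrist");sc=optics.get_image("scene")
w=cam("wrist",s);print(proj(w,[517.5,265.2,116]))
a=cv2.resize(im[180:420,180:400],None,fx=1.8,fy=1.8);b=cv2.resize(sc[150:260,220:330],None,fx=3.6,fy=3.6)
h=min(a.shape[0],b.shape[0]);cv2.imwrite("pics/k.png",np.hstack([a[:h],b[:h]]))
```

```text
2.2 [518.4 265.2 132.4] F [-0.1  0.3 -0.2] w 33.9 g 0.0
[279.14016544 270.47120091]
```

View pics/k.png

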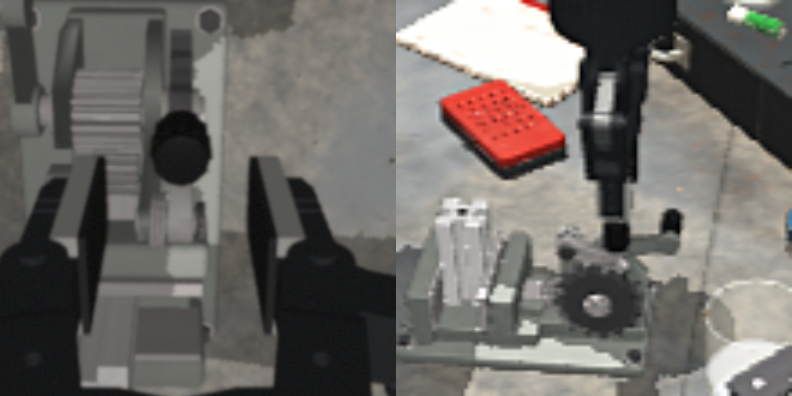

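The knob's top is at about (280,265) in the wrist picture, centred between the fingers and about 1.5 mm ahead of them; lower and close.

>>> {"op": "step_arm", "data": {"motion": [{"slide":[1,0.4,10],"jaw":34,"dr":[0,0,0]},{"slide":[1.5,0.4,22],"jaw":34,"dr":[0,0,0]},{"slide":[1.5,0.4,32],"jaw":34,"dr":[0,0,0]},{"slide":[1.5,0.4,33],"jaw":34,"dr":[0,0,0]},{"slide":[1.5,0.4,33],"jaw":25,"dr":[0,0,0]},{"slide":[1.5,0.4,33],"jaw":18,"dr":[0,0,0]},{"slide":[1.5,0.4,33],"jaw":8,"dr":[0,0,0]},{"slide":[1.5,0.4,33],"jaw":8,"dr":[0,0,0]}]}}

```text
clock: 3.3
position: [519.1, 263.5, 98.9]
ee_rot: [0.947, -0.32, 0.0, -0.0]
contact_force: [-1.1, -0.9, 3.0]
gripper_width: 13.5
grasp_force: 58.5
```

>>> {"op": "step_arm", "data": {"motion": [{"slide":[-1.5,0,-3],"jaw":8,"dr":[0,0,0]},{"slide":[-3.5,0,-6.5],"jaw":8,"dr":[0,0,0]},{"slide":[-6.7,0,-10.3],"jaw":8,"dr":[0,0,0]},{"slide":[-6.7,0,-10.3],"jaw":8,"dr":[0,0,0]},{"slide":[-6.7,0,-10.3],"jaw":8,"dr":[0,0,0]},{"slide":[-6.7,0,-10.3],"jaw":8,"dr":[0,0,0]},{"slide":[-6.7,0,-10.3],"jaw":8,"dr":[0,0,0]},{"slide":[-6.7,0,-10.3],"jaw":8,"dr":[0,0,0]}]}}

```text
clock: 4.3
position: [513.3, 267.8, 107.9]
ee_rot: [0.947, -0.32, -0.0, 0.0]
contact_force: [0.6, 4.4, -12.7]
gripper_width: 13.0
grasp_force: 58.5
```

>>> {"op": "step_arm", "data": {"motion": [{"slide":[0,0,0],"jaw":8,"dr":[0,0,0]},{"slide":[0,0,0],"jaw":8,"dr":[0,0,0]},{"slide":[0,0,0],"jaw":8,"dr":[0,0,0]},{"slide":[0,0,0],"jaw":8,"dr":[0,0,0]},{"slide":[0,0,0],"jaw":8,"dr":[0,0,0]},{"slide":[0,0,0],"jaw":8,"dr":[0,0,0]},{"slide":[0,0,0],"jaw":8,"dr":[0,0,0]},{"slide":[0,0,0],"jaw":8,"dr":[0,0,0]}]}}

```text
clock: 5.3
position: [513.2, 267.9, 108.1]
ee_rot: [0.947, -0.32, -0.0, -0.0]
contact_force: [0.8, 5.5, -14.4]
gripper_width: 13.5
grasp_force: 58.5
```

Run:
```python
from h import *
s=st();im=optics.get_image("wrist");sc=optics.get_image("scene")
a=cv2.resize(im[150:420,170:410],None,fx=1.6,fy=1.6);b=cv2.resize(sc[150:260,220:330],None,fx=3.6,fy=3.6)
h=min(a.shape[0],b.shape[0]);cv2.imwrite("pics/k2.png",np.hstack([a[:h],b[:h]]))
```

```text
5.3 [513.2 267.9 108.1] F [  0.8   5.5 -14.4] w 13.5 g 58.5
```

View pics/k2.png

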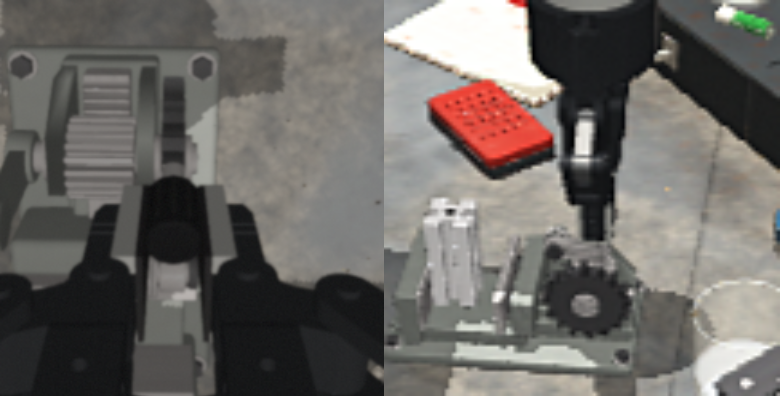

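The jaw has run back against the ratchet block, crank swung up, off-cut still upright. Lower the pawl and let go.

>>> {"op": "step_arm", "data": {"motion": [{"slide":[3.2,0,4],"jaw":8,"dr":[0,0,0]},{"slide":[5.2,0,7.3],"jaw":8,"dr":[0,0,0]},{"slide":[6.7,0,10.3],"jaw":8,"dr":[0,0,0]},{"slide":[6.7,0,10.3],"jaw":8,"dr":[0,0,0]},{"slide":[6.7,0,10.3],"jaw":20,"dr":[0,0,0]},{"slide":[6.7,0,10.3],"jaw":34,"dr":[0,0,0]},{"slide":[6.7,0,10.3],"jaw":34,"dr":[0,0,0]},{"slide":[6.7,0,10.3],"jaw":34,"dr":[0,0,0]}]}}

```text
clock: 6.4
position: [518.9, 263.7, 98.4]
ee_rot: [0.947, -0.32, 0.0, -0.0]
contact_force: [-0.2, -0.8, 0.2]
gripper_width: 34.2
grasp_force: 0.0
```

>>> {"op": "step_arm", "data": {"motion": [{"slide":[0,0,-15],"jaw":34,"dr":[0,0,0]},{"slide":[0,0,-40],"jaw":34,"dr":[0,0,0]},{"slide":[0,0,-80],"jaw":45,"dr":[0,0,0]},{"slide":[-30,-10,-125],"jaw":60,"dr":[0,0,0]},{"slide":[-47,-15,-135],"jaw":60,"dr":[0,0,0]},{"slide":[-47,-15,-135],"jaw":60,"dr":[0,0,0]},{"slide":[-47,-15,-135],"jaw":60,"dr":[0,0,0]},{"slide":[-47,-15,-135],"jaw":60,"dr":[0,0,0]}]}}

```text
clock: 7.4
position: [490.5, 303.1, 232.0]
ee_rot: [0.947, -0.32, -0.001, 0.001]
contact_force: [0.4, -0.2, 0.4]
gripper_width: 60.2
grasp_force: 0.0
```

Run:
```python
from h import *
s=st();np.save("w2.npy",np.r_[s["position"],s["ee_rot"]])
im=optics.get_image("wrist");cv2.imwrite("pics/w2.png",im)
cv2.imwrite("pics/w2c.png",cv2.resize(im[85:290,185:325],None,fx=2.9,fy=2.9,interpolation=cv2.INTER_CUBIC))
```

```text
7.4 [490.5 303.1 232. ] F [ 0.4 -0.2  0.4] w 60.2 g 0.0
```

View pics/w2c.png

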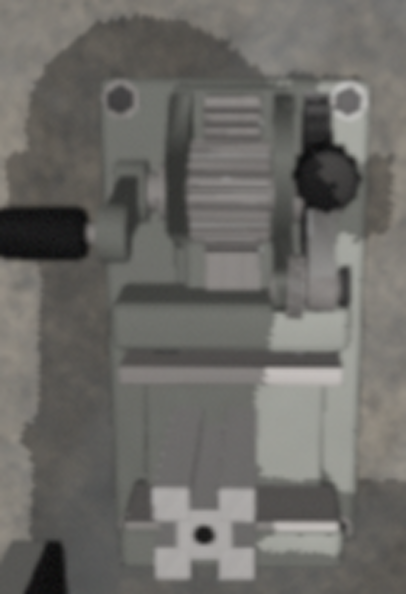

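The pawl's knob is back at its first place relative to the base bolts (pawl down), the jaw is fully back, and the off-cut is upright with its hole at (255,269.5).

Run:
```python
from h import *
v=np.load("w2.npy");s={"position":v[:3],"ee_rot":v[3:]}
w=cam("wrist",s);p=onz(w,(255,269.5),92);print(p)
p=p+[.2,.7,0]
go((p[0],p[1],120),-37.3);go((p[0],p[1],62),-37.3)
```

```text
[451.96338526 356.8294774   92.        ]
slide [-63.6 -20.1 112.2] dr [ 0.017  0.002 -0.009]
slide [-63.6 -20.2 170.2] dr [ 0.017  0.002 -0.009]
```

>>> {"op": "step_arm", "data": {"motion": [{"slide":[-45,-14,0],"jaw":66,"dr":[0,0,0]},{"slide":[-63.6,-20.1,40],"jaw":66,"dr":[0,0,0]},{"slide":[-63.6,-20.1,90],"jaw":66,"dr":[0,0,0]},{"slide":[-63.6,-20.1,120],"jaw":66,"dr":[0,0,0]},{"slide":[-63.6,-20.1,145],"jaw":66,"dr":[0,0,0]},{"slide":[-63.6,-20.1,162],"jaw":66,"dr":[0,0,0]},{"slide":[-63.6,-20.1,170],"jaw":66,"dr":[0,0,0]},{"slide":[-63.6,-20.1,170],"jaw":66,"dr":[0,0,0]}]}}

```text
clock: 8.45
position: [452.4, 358.1, 62.8]
ee_rot: [0.947, -0.32, -0.0, 0.001]
contact_force: [0.1, 0.6, 1.0]
gripper_width: 66.3
grasp_force: 0.0
```

>>> {"op": "step_arm", "data": {"motion": [{"slide":[0,0,0],"jaw":50,"dr":[0,0,0]},{"slide":[0,0,0],"jaw":40,"dr":[0,0,0]},{"slide":[0,0,0],"jaw":33,"dr":[0,0,0]},{"slide":[0,0,0],"jaw":20,"dr":[0,0,0]},{"slide":[0,0,0],"jaw":20,"dr":[0,0,0]},{"slide":[0,0,0],"jaw":20,"dr":[0,0,0]},{"slide":[0,0,0],"jaw":20,"dr":[0,0,0]},{"slide":[0,0,0],"jaw":20,"dr":[0,0,0]}]}}

```text
clock: 9.45
position: [452.4, 358.5, 63.9]
ee_rot: [0.947, -0.32, 0.0, -0.0]
contact_force: [-1.2, -0.5, 4.9]
gripper_width: 29.2
grasp_force: 59.4
```

>>> {"op": "step_arm", "data": {"motion": [{"slide":[0,0,-15],"jaw":20,"dr":[0,0,0]},{"slide":[0,0,-40],"jaw":20,"dr":[0,0,0]},{"slide":[0,0,-70],"jaw":20,"dr":[0,0,0]},{"slide":[0,0,-110],"jaw":20,"dr":[0,0,0]},{"slide":[0,0,-150],"jaw":20,"dr":[0,0,0]},{"slide":[0,0,-180],"jaw":20,"dr":[0,0,0]},{"slide":[0,0,-190],"jaw":20,"dr":[0,0,0]},{"slide":[0,0,-190],"jaw":20,"dr":[0,0,0]}]}}

```text
clock: 10.45
position: [452.1, 358.5, 253.2]
ee_rot: [0.947, -0.32, -0.0, -0.0]
contact_force: [-0.1, -0.0, -0.6]
gripper_width: 28.8
grasp_force: 59.3
```

Run:
```python
from h import *
st();go((552.8,-0.9,254),-83)
```

```text
10.45 [452.1 358.5 253.2] F [-0.1 -0.  -0.6] w 28.8 g 59.3
slide [298.  224.7  -1. ] dr [-1.000e-03  5.000e-03  5.708e+00]
```

>>> {"op": "step_arm", "data": {"motion": [{"slide":[30,22,0],"jaw":20,"dr":[0,0,0.5]},{"slide":[75,56,0],"jaw":20,"dr":[0,0,1.4]},{"slide":[120,90,0],"jaw":20,"dr":[0,0,2.4]},{"slide":[165,124,0],"jaw":20,"dr":[0,0,3.4]},{"slide":[210,158,0],"jaw":20,"dr":[0,0,4.4]},{"slide":[255,192,0],"jaw":20,"dr":[0,0,5.2]},{"slide":[285,215,0],"jaw":20,"dr":[0,0,5.7]},{"slide":[298,224.7,0],"jaw":20,"dr":[0,0,5.71]}]}}

```text
clock: 11.45
position: [552.4, -2.9, 251.2]
ee_rot: [0.748, -0.664, -0.001, 0.002]
contact_force: [1.2, -0.2, -0.7]
gripper_width: 28.8
grasp_force: 59.3
```

Run:
```python
from h import *
s=st();im=optics.get_image("wrist");w=cam("wrist",s)
g=cv2.cvtColor(im,cv2.COLOR_BGR2HSV)
m=((g[...,2]>150)&(g[...,1]<40)).astype(np.uint8)
n,l,stt,ce=cv2.connectedComponentsWithStats(m)
b=np.array([551,14]);a=np.radians(97);X=np.array([np.cos(a),np.sin(a)]);Y=np.array([-X[1],X[0]])
for i in range(1,n):
  if stt[i,4]>15:
    q=onz(w,ce[i],165)[:2]-b;print(stt[i],ce[i].round(1),(q@X).round(1),(q@Y).round(1))
for sx in(38,-38):
  for sy in(63,-63):print(proj(w,np.r_[b+sx*X+sy*Y,165]).round(1))
go((552.8,-0.9,140),-83)
```

```text
11.45 [552.4  -2.9 251.2] F [ 1.2 -0.2 -0.7] w 28.8 g 59.3
[235  70   8   6  26] [238.2  72.4] -109.4 -22.6
[ 255   74   63   53 1355] [279.2 105.1] -90.7 1.5
[290  81  13   8  57] [295.5  85.1] -102.2 11.2
[393  82  18  18 124] [398.8  90.6] -99.3 73.3
[310  95   4   7  21] [311.9  98.4] -94.5 21.1
[380  95  10  13  65] [383.7 100.4] -93.5 64.5
[318  96  12   8  46] [323.6  99.4] -94.0 28.1
[455 100   4   8  17] [456.1 103.6] -92.1 109.4
[406 104   6   7  31] [408.7 107.3] -89.6 80.2
[449 109  11  13  82] [453.4 115.2] -85.2 108.7
[333 110   6   6  26] [335.6 112.5] -86.4 35.7
[500 121  10   8  43] [504.5 124.7] -79.9 142.4
[510 127  11   6  24] [515.5 129. ] -77.3 150.1
[368 133   8   5  18] [372.3 134.7] -73.0 59.0
[502 133  12  11  60] [508.6 137.7] -71.8 146.5
[412 150  15  13 104] [419.4 156. ] -59.8 90.1
[527 155   7   9  28] [530.1 158.4] -58.8 163.6
[ 74 161  77   7 397] [113.1 164.2] -55.4 -104.2
[384 165  10   9  68] [388.4 169. ] -51.5 71.0
[164 166   8   8  47] [167.3 169.4] -51.7 -69.7
[408 169   5   6  16] [410.4 171.6] -49.8 85.4
[490 169   7   5  24] [492.9 171.1] -50.3 139.9
[455 175   8   5  23] [458.2 176.7] -46.5 117.3
[ 289  188   83  100 4255] [342.1 232. ] -8.7 43.6
[110 206  13   3  20] [116.6 206.6] -27.1 -105.9
[128 206  13   3  24] [133.8 207.3] -26.6 -94.4
[123 225  30   4  63] [139.3 226.7] -13.0 -92.3
[ 78 230  81  10 261] [115.5 237.3] -5.4 -109.7
[ 237  285   83   74 3742] [278.2 319. ] 59.2 0.5
[ 12 288  37  80 310] [ 28.2 324.5] 65.5 -188.2
[352 291   8   6  43] [355.6 293.3] 38.3 55.8
[373 303   7   7  44] [376.  305.9] 48.8 71.4
[272 362  49  32 392] [297. 379.] 114.6 15.1
[230 373  19   6  35] [239.  376.3] 111.8 -30.2
[257 392   7   5  19] [260. 394.] 129.7 -14.2
[365.7 292.9]
[189.  293.7]
[374.4 189.6]
[179.6 190.3]
slide [ -2.5  -0.7 111.4] dr [ 0.026 -0.005 -0.016]
```

>>> {"op": "step_arm", "data": {"motion": [{"slide":[0,0,20],"jaw":20,"dr":[0,0,0]},{"slide":[0,0,38],"jaw":20,"dr":[0,0,0]},{"slide":[0,0,52],"jaw":20,"dr":[0,0,0]},{"slide":[0,0,68],"jaw":20,"dr":[0,0,0]},{"slide":[0,0,84],"jaw":20,"dr":[0,0,0]},{"slide":[0,0,98],"jaw":20,"dr":[0,0,0]},{"slide":[0,0,109],"jaw":20,"dr":[0,0,0]},{"slide":[0,0,109],"jaw":20,"dr":[0,0,0]}]}}

```text
clock: 12.5
position: [552.5, -1.2, 143.2]
ee_rot: [0.749, -0.663, -0.001, 0.001]
contact_force: [-0.5, -0.4, -1.2]
gripper_width: 29.4
grasp_force: 59.4
```

Run:
```python
from h import *
im=optics.get_image("scene");o=cv2.imread("pics/scene0.png");d=cam("scene")
b=np.array([551.2,12.7]);a=np.radians(97);X=np.array([np.cos(a),np.sin(a)]);Y=np.array([-X[1],X[0]])
for x in(30,20,0,-20,-33):
  for y in(-55,55):
    u,v=proj(d,np.r_[b+x*X+y*Y,165]).round().astype(int);print(x,y,o[v,u],im[v,u])
```

```text
30 -55 [241 242 246] [26 25 23]
30 55 [237 239 241] [202 205 209]
20 -55 [244 246 248] [27 24 25]
20 55 [238 239 243] [104 104 105]
0 -55 [239 241 243] [23 23 21]
0 55 [237 238 241] [103 103 104]
-20 -55 [246 247 251] [65 65 65]
-20 55 [238 240 243] [62 61 60]
-33 -55 [248 250 252] [60 60 61]
-33 55 [237 239 242] [103 101 102]
```

>>> {"op": "step_arm", "data": {"motion": [{"slide":[0,0,0],"jaw":20,"dr":[0,0,0]},{"slide":[0,0,0],"jaw":20,"dr":[0,0,0]},{"slide":[0,0,0],"jaw":20,"dr":[0,0,0]},{"slide":[0,0,0],"jaw":20,"dr":[0,0,0]},{"slide":[0,0,0],"jaw":20,"dr":[0,0,0]},{"slide":[0,0,0],"jaw":20,"dr":[0,0,0]},{"slide":[0,0,0],"jaw":20,"dr":[0,0,0]},{"slide":[0,0,0],"jaw":20,"dr":[0,0,0]}]}}

```text
clock: 13.55
position: [553.1, -0.9, 144.3]
ee_rot: [0.749, -0.663, 0.0, -0.0]
contact_force: [0.4, 0.2, 0.0]
gripper_width: 29.2
grasp_force: 59.4
```

The flap is pushed well open. Release, then withdraw upward.

>>> {"op": "step_arm", "data": {"motion": [{"slide":[0,0,0],"jaw":55,"dr":[0,0,0]},{"slide":[0,0,0],"jaw":55,"dr":[0,0,0]},{"slide":[0,0,0],"jaw":55,"dr":[0,0,0]},{"slide":[0,0,0],"jaw":55,"dr":[0,0,0]},{"slide":[0,0,0],"jaw":55,"dr":[0,0,0]},{"slide":[0,0,-20],"jaw":55,"dr":[0,0,0]},{"slide":[0,0,-50],"jaw":55,"dr":[0,0,0]},{"slide":[0,0,-90],"jaw":55,"dr":[0,0,0]}]}}

```text
clock: 14.55
position: [552.3, -1.0, 234.3]
ee_rot: [0.749, -0.663, -0.001, 0.001]
contact_force: [1.1, 0.2, -0.4]
gripper_width: 55.1
grasp_force: 0.0
```

>>> {"op": "step_arm", "data": {"motion": [{"slide":[0,0,-40],"jaw":55,"dr":[0,0,0]},{"slide":[-40,0,-60],"jaw":55,"dr":[0,0,0]},{"slide":[-90,0,-60],"jaw":55,"dr":[0,0,0]},{"slide":[-140,0,-60],"jaw":55,"dr":[0,0,0]},{"slide":[-190,0,-60],"jaw":55,"dr":[0,0,0]},{"slide":[-230,0,-60],"jaw":55,"dr":[0,0,0]},{"slide":[-230,0,-60],"jaw":55,"dr":[0,0,0]},{"slide":[-230,0,-60],"jaw":55,"dr":[0,0,0]}]}}

```text
clock: 15.55
position: [524.9, 227.1, 294.1]
ee_rot: [0.749, -0.663, -0.0, 0.0]
contact_force: [0.2, -0.7, -0.6]
gripper_width: 54.9
grasp_force: 0.0
```

Run:
```python
from h import *
st()
b=np.array([551.2,12.7]);a=np.radians(97);X=np.array([np.cos(a),np.sin(a)]);Y=np.array([-X[1],X[0]])
for n in("scene","top"):
  im=optics.get_image(n);o=cv2.imread(f"pics/{n}0.png");d=cam(n);print(n)
  for x in(30,0,-33):
    for y in(-55,0,55):
      u,v=proj(d,np.r_[b+x*X+y*Y,165]).round().astype(int);print(x,y,o[v,u],im[v,u])
  # diff of the bench outside arm: tumbler, knob
  df=np.abs(im.astype(int)-o).max(2)
  for nm,P in(("tumbler",(556,175,40)),("knob",(518,264.5,112))):
    u,v=proj(d,np.array(P,float)).round().astype(int);print(nm,df[v-8:v+9,u-8:u+9].mean().round(1))
```

```text
15.55 [524.9 227.1 294.1] F [ 0.2 -0.7 -0.6] w 54.9 g 0.0
scene
30 -55 [241 242 246] [244 245 248]
30 0 [239 241 244] [242 244 246]
30 55 [237 239 241] [239 242 244]
0 -55 [239 241 243] [242 243 246]
0 0 [235 238 240] [238 240 243]
0 55 [237 238 241] [240 241 244]
-33 -55 [248 250 252] [250 252 254]
-33 0 [238 238 242] [240 241 244]
-33 55 [237 239 242] [239 241 244]
tumbler 4.2
knob 29.9
top
30 -55 [231 232 239] [216 218 226]
30 0 [232 232 239] [219 219 227]
30 55 [234 235 241] [221 222 229]
0 -55 [233 233 241] [217 219 227]
0 0 [227 227 235] [211 213 222]
0 55 [227 229 236] [213 216 224]
-33 -55 [191 191 201] [173 174 181]
-33 0 [238 237 242] [215 215 221]
-33 55 [226 224 232] [205 204 210]
tumbler 21.9
knob 39.8
```

```bash
python3 -c "
from bench import arm
print(arm.job_done())"
```

```text
the job is handed in; nothing more can be done
None
```

I handed the job in at about 15.6 s of the 53 s limit. The pawl was lifted and re-seated with the jaw fully back, and the off-cut was dropped through the opened flap, which the cameras show shut again. The off-cut's rest inside the bin was not seen, and no verdict came back.

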